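Start the toaster on frozen bread

ROBOT

A 6-joint arm with a two-finger parallel gripper is mounted at the origin on the work surface. World frame = base frame: x ahead of the robot, y to its left, z up, the work surface at z = 0. Lengths are in m, angles in degrees, forces in N, time in s.
With the tool pointing down it reaches from about 0.4 to 0.825 m from the base axis. Payload 7 kg.
Tool frame: the origin (TCP) lies on the centre line of the jaws, within the pads' length; the fingertips stand 22 mm ahead of it and the grasp point (between the pads) lies 3 mm ahead of it; z points along the fingers, y is the line along which they close (so a half turn about z gives the same grasp; the last joint's range is limited). The gripper opens to 88 mm and grips with 3 to 60 N. Pads are 19 mm wide; open, the fingers measure 130 mm over their backs; the gripper's body (78 mm by 193 mm) begins 47 mm behind the grasp point.
Start: joints at [89.731, 20.546, 0.682, 0, -70.136, -16.507], TCP at [0.195, 0.646, 0.249] pointing down, gripper open.
Joint ranges: [-176.03, 176.03], [-82.01, 121.73], [-58.28, 71.71], [-173.87, 95.51], [-174.79, -0.11], [-173.66, 173.66]. Speed limits (degrees/s): [136.94, 136.94, 172.46, 180, 180, 180].

INTERFACE

Orientations are given as [roll, pitch, yaw] about the fixed x, y, z axes, in that order (R = Rz(yaw) Ry(pitch) Rx(roll)).
In Python, from plant import get_state, cams, r gives the robot as it stands.
- The arm moves only by the tool apply_moves, never from a script. Its argument "targets" is a list of rows, each an object with "dp": the shift along the world's x, y, z in m, a list of three; "yaw": the turn about the world's z in degrees. In form: [{"dp": [x, y, z], "yaw": yaw}, ...]. A call has 1 to 20 rows; each row is the pose to reach, as a shift and turn from the pose commanded when the call began; what a row does not reach only later rows make up. A row lasts 1/12 s, in which the tool goes at most 41.7 mm and 7.16 degrees, less where a joint would pass 70% of its speed; a pose out of reach is approached as far as the arm can. A call with a gripper value outside its range is refused whole. "grip" is the gripper command: -1 is fully open, 1 is shut, values between are in proportion, set as the call begins (left out, the last holds). The fingers move at their own pace and stop on an object; "squeeze" is the grip in N (left out, the last holds). Time passes only in rows, so rows that repeat a pose let the fingers close. It gives the time, the measured TCP pose, the force, the opening and the grip force at its end, in the units of the state.
- get_state(): the state, without advancing time (a new reading comes with each control period).
- cams.capture(name): name is "scene" or "top"; returns a dict with "image" (480x640x3 uint8, red, green, blue), "range_z" (480x640 float32, m along the optical axis (not along the pixel's ray), 0 where there is no reading), "fx", "fy", "cx", "cy" (pixels), "R" (3x3) and "t" (3): a world point X has camera coordinates R X + t. Camera axes: x right, y down, z forward; pixel columns grow to the right and rows downward; lengths in m; the calibration is good to about 2 mm. A picture is of the moment at which its call begins.
- r.close_job(): hands the job in; it is judged then, once.
The state is a dict: "time_s": time; "joints": joint angles; "qd": joint speeds; "joint_torque": joint torques, N m; "tcp_pos": TCP position; "eef_rot": TCP orientation; "contact_force": force on the tool from outside, world axes, zero at the start; "moment": the same for the moment, N m; "gripper_width": finger opening in m; "gripper_force": force on a finger pad.
Only numpy, scipy, OpenCV 4.12 (cv2) and the standard library are available. Lean on these libraries where they do the work, as an engineer would, in place of code of your own. Each camera call takes 0.05 s, during which the arm holds its last target. There are 200 camera calls.

TASK

Get the toaster going on the frozen bread, using only closed fingertips: on the white power block press on the rocker switch in front of the outlet that holds the toaster's black plug (push down its raised end, the end away from the plug, until it is fully over), then push the lever on the toaster's end all the way down, then press the middle of the three buttons on the toaster's top fully in and let it go. Leave the other switch, the other two buttons and the bread unpressed, do not press the middle button before the lever is down, and do not shift or lift the toaster or any of the things around it. Finish clear of everything, with the switch on and the lever down.

Things in the scene. Friction and masses are not known exactly. Their poses are not given: they have to be found in the camera images.
- toaster: Loose steel toaster, about 1.6 kg on rubber feet, 180 (x) by 300 (y) by 185 mm high. Origin at the centre of its underside, z up, +y towards the end with the lever. Two bread slots run along its y; the slices stand up to 48 mm above its top at y -98 to +18 mm and go down with the lever.
- lever_top (a point): Centre of the upper face of the toaster's black lever tab, which is 54 mm (toaster x) by 36 mm (toaster y) by 12 mm thick and sticks out 44 mm from the +y end of the toaster (this point is 26 mm from that face). It is 165 mm above the counter when fully up (it may start up to 6 mm lower) and 120 mm when down; axes as the toaster's.
- lever (a joint): Travel of the lever in m: 0 fully up, 0.045 fully down against a stop; grows as it is pushed straight down. Takes about 5 N and stays where it is left.
- button_near_top (a point): Centre of the top of a black round push button, 30 mm across, standing 8 mm out of the toaster's top at 194 mm above the counter; the one of the row of three nearest the robot (toaster x -52 mm, y +105 mm). Not to be pressed.
- button_middle_top (a point): The same for the middle button of the row (toaster x 0, y +105 mm): the defrost button, to be pressed.
- button_far_top (a point): The same for the button farthest from the robot (toaster x +52 mm, y +105 mm). Not to be pressed.
- button_near (a joint): Travel of the near button in m: 0 out, 0.005 fully in (straight down). Springs back; 2 N to start, 5 N fully in.
- button_middle (a joint): Travel of the middle button, as for the near one.
- button_far (a joint): Travel of the far button, as for the near one.
- bread: The two slices of bread in the toaster (each 16 mm thick, 115 mm long), carried by the lever's carriage. Origin midway between the tops of the two slices.
- power_block: White twin power block fixed to the counter, 130 (x) by 240 (y) by 45 mm high. Origin at the centre of its underside; two outlets side by side on the far half of its top (x +32, y +55 and -55 mm) and a grey rocker switch before each (x -30 mm).
- outlet_left (a point): Centre of the left (+y) outlet, on the block's top face. It belongs to the left rocker.
- outlet_right (a point): Centre of the right (-y) outlet, on the block's top face. It belongs to the right rocker.
- plug_top (a point): Centre of the top of the toaster's black plug, 44 by 44 mm, 36 mm high, standing fixed in one of the two outlets, 81 mm above the counter. The other outlet has a flat white blanking cover, 6 mm thick.
- rocker_left_end (a point): Where to press the left rocker on: a point on its upper face, 15 mm from its hinge towards the robot side of the block (-x of the block); about 60 mm above the counter when off, 55 mm when on. The rocker paddle is 44 mm (block x) by 32 mm (block y); off, this end is raised.
- rocker_right_end (a point): The same point on the right rocker.
- rocker_left (a joint): Angle of the left rocker in rad: 0 off (near end raised), 0.36 fully on (near end down). Pressing takes about 3 N at the given point; it stays where it is left.
- rocker_right (a joint): Angle of the right rocker, as for the left one.
- jam_jar: Bystander: jam jar, 66 mm across, 95 mm high, in front of the toaster; origin at its underside.
- pepper_mill: Bystander: small wooden pepper mill, 42 mm across, 92 mm high, before the toaster's lever end; origin at its underside.
- mug: Bystander: white mug, 76 mm across, 85 mm high, behind the power block; origin at its underside.
- bowl: Bystander: blue bowl, 120 mm across, 50 mm high, to the right; origin at its underside.
- soap_bottle: Bystander: white bottle, 60 mm across, 170 mm high, at the back; origin at its underside.
- spoon: Bystander: spoon lying in front of the power block; origin at its underside.

How it is judged (in metres and radians):
On the way, in this order (a step that is already met when the one before it is completed fails the run):
1. the rocker of the outlet holding the plug is switched on (((horizontal distance between plug_top and outlet_left below 0.02 m and value of joint rocker_left above 0.28 rad) or (horizontal distance between plug_top and outlet_right below 0.02 m and value of joint rocker_right above 0.28 rad))), for 0.1 s.
2. the toaster's lever is pushed all the way down (value of joint lever above 0.04 m), for 0.1 s.
3. the middle button is pressed in with the lever down (value of joint button_middle above 0.0035 m and value of joint lever above 0.04 m), for 0.1 s.
At the end, for the whole second after the job is handed in: The plugged outlet's rocker is on (over 0.28 rad) and the other off (under 0.15 rad), the lever is down (over 40 mm), all three buttons are out again (under 1.5 mm), and the toaster stands upright, at rest and within 30 mm of where it was (((horizontal distance between plug_top and outlet_left below 0.02 m and value of joint rocker_left above 0.28 rad and value of joint rocker_right below 0.15 rad) or (horizontal distance between plug_top and outlet_right below 0.02 m and value of joint rocker_right above 0.28 rad and value of joint rocker_left below 0.15 rad)) and value of joint lever above 0.04 m and value of joint each of button_middle, button_near, button_far below 0.0015 m and distance of toaster from where it was at the start of the episode below 0.03 m and angle between toaster's own z axis and vertical below 0.05 rad and linear speed of toaster below 0.02 m/s); the robot touches nothing.
It fails at once if the rocker of the other outlet, or the near or far button, is pressed ((horizontal distance between plug_top and outlet_left below 0.02 m and value of joint rocker_right above 0.15 rad) or (horizontal distance between plug_top and outlet_right below 0.02 m and value of joint rocker_left above 0.15 rad) or value of joint any of button_near, button_far above 0.0025 m).
It fails at once if the middle button is pressed before the lever is down (value of joint button_middle above 0.0025 m and value of joint lever below 0.035 m).
It fails at once if the bread is pressed (contact force between any of the fingers, the arm and bread above 2 N).
It fails at once if the toaster is shifted, lifted or tipped (distance of toaster from where it was at the start of the episode above 0.03 m or height (world z) of toaster above 0.01 m or angle between toaster's own z axis and vertical above 0.1 rad).
It fails at once if a bystander is moved or lifted (distance of any of jam_jar, pepper_mill, mug, bowl, soap_bottle, spoon from where it was at the start of the episode above 0.03 m).
It also fails if it takes over 54 s, if anything falls off the work surface, if the arm or the gripper's body presses on something with over 40 N, if the wrist force passes 120 N, or if a joint passes its speed limit or range.

## Working session

There is one attempt and no reset: what is moved stays moved. The work goes in short steps, Python scripts to look and compute and a tool call to move; the robot and the scene stay as the last step left them, time stands still between calls to the robot, and variables do not carry over. Pictures are saved under pics/ and viewed, at most 10 in all, crops included, and the job is handed in when it is done.

Besides the shell and the picture viewer there is one more tool, called as name([rows], argument=value, ...), one row to a line, values as JSON. apply_moves: Moves the arm, as the interface text tells. Its arguments: {"type":"object","properties":{"targets":{"type":"array","items":{"type":"object","properties":{"dp":{"type":"array","items":{"type":"number"}},"yaw":{"type":"number"}}}},"grip":{"type":"number"},"squeeze":{"type":"number"}},"required":["targets"]}

```bash
mkdir -p pics
cat > h.py <<'E'
import numpy as np, cv2
from plant import get_state, cams, r
def cap(n):
    c=cams.capture(n); np.savez(f'{n}.npz',**{k:np.array(v) for k,v in c.items()}); return c
def cloud(c):
    z=c['range_z']; v,u=np.mgrid[0:480,0:640]
    P=np.stack([(u-c['cx'])/c['fx']*z,(v-c['cy'])/c['fy']*z,z],-1)
    W=(P-c['t'])@c['R']; W[z==0]=np.nan; return W
E
python3 - <<'E'
from h import *
for n in('top','scene'):
    c=cap(n); cv2.imwrite(f'pics/{n}0.png',c['image'][:,:,::-1])
s=get_state(); print(s['time_s'],s['tcp_pos'],s['eef_rot'],s['gripper_width'])
E
```

```text
0.1 [0.19472055 0.64588705 0.24771077] [ 1.79915724e+02 -5.95575883e-03 -1.67818631e+01] 0.08741961720946241
```

View pics/top0.png

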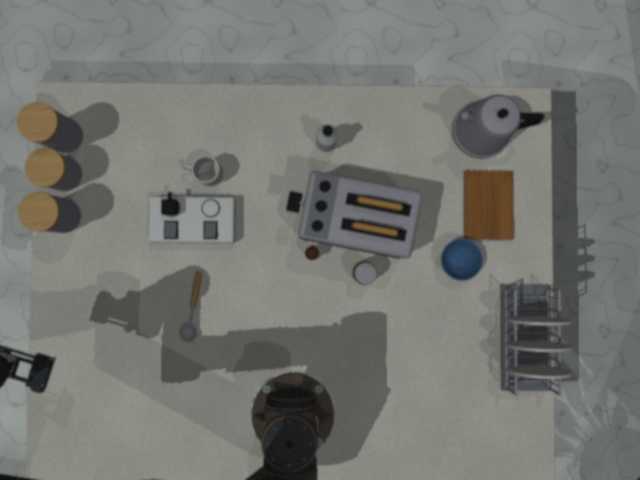

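View pics/scene0.png

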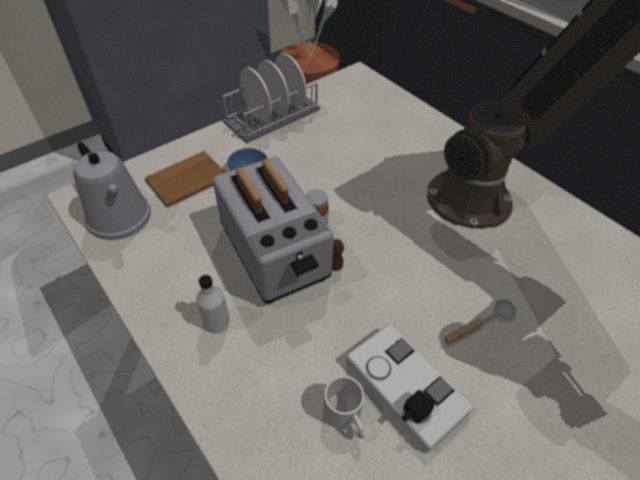

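The plug is in the left outlet: top view (170,207), with its rocker at (171,230). The toaster's lever is at (294,201) and its buttons are at (325,187), (320,205) and (315,226). Next I'll turn these pixels into 3D positions.

Run:
```python
from h import *
c=dict(np.load('top.npz')); W=cloud(c)
np.set_printoptions(precision=4,suppress=True)
for n,(u,v) in dict(plug=(171,207),rockL=(171,230),rockR=(210,230),cover=(211,208),lever=(294,201),bfar=(325,187),bmid=(320,205),bnear=(315,226),mill=(312,253),jar=(365,272),mug=(207,170),soap=(327,133)).items():
    print(n,np.nanmedian(W[v-2:v+3,u-2:u+3].reshape(-1,3),0))
def rect(m,n):
    nl,l,s,_=cv2.connectedComponentsWithStats(m.astype(np.uint8)); i=1+s[1:,4].argmax()
    P=W[l==i][:,:2]; print(n,s[i,4],cv2.minAreaRect(P.astype(np.float32)))
Z=W[...,2]; X=W[...,0]; Y=W[...,1]
rect((Z>.17)&(Z<.2)&(abs(Y)<.3),'toaster top')
rect((Z>.145)&(Z<.175)&(Y>.0)&(Y<.2)&(X>.5)&(X<.9),'lever?')
rect((Z>.035)&(Z<.07)&(Y>.1)&(Y<.6)&(X>.45)&(X<.68),'block')
for n in('top','scene'):
    c=dict(np.load(n+'.npz')); im=c['image'][:,:,::-1]
    a=im[160:280,135:335] if n=='top' else im[220:450,230:480]
    cv2.imwrite(f'pics/{n}c.png',cv2.resize(a,None,fx=4 if n=='top' else 2.5,fy=4 if n=='top' else 2.5,interpolation=2))
```

```text
plug [0.5782 0.3359 0.0804]
rockL [0.516  0.3411 0.0557]
rockR [0.5171 0.2331 0.0542]
cover [0.5788 0.2315 0.0511]
lever [ 0.5906 -0.0032  0.1624]
bfar [ 0.6246 -0.0835  0.1929]
bmid [ 0.5779 -0.071   0.1934]
bnear [ 0.5239 -0.0586  0.1926]
mill [ 0.4551 -0.0514  0.0915]
jar [ 0.4046 -0.196   0.0944]
mug [0.6924 0.2526 0.0027]
soap [ 0.7698 -0.0881  0.1677]
toaster top 6635 ((0.5567589998245239, -0.17183354496955872), (0.2919275164604187, 0.18021252751350403), 79.45497131347656)
lever? 112 ((0.5897887945175171, 0.00970418844372034), (0.01601249724626541, 0.055057913064956665), 89.83554077148438)
block 3634 ((0.5471287965774536, 0.2885710597038269), (0.24121037125587463, 0.13000573217868805), 89.7225112915039)
```

View pics/topc.png

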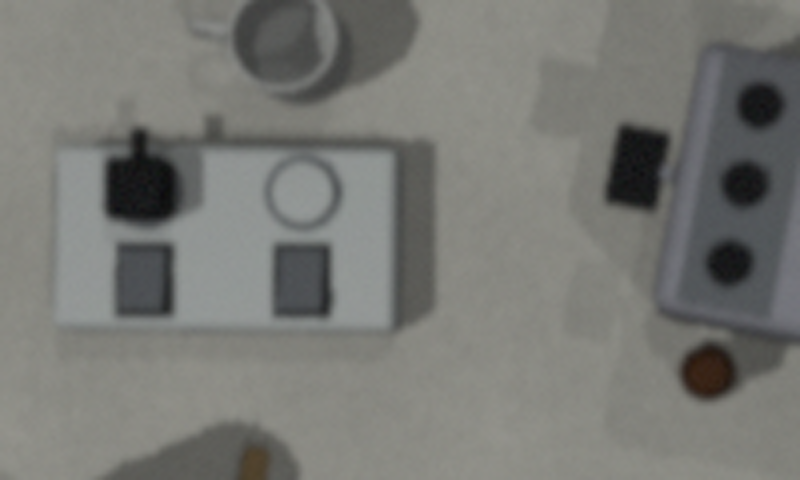

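The crop agrees with the cloud: rocker paddles at crop (144,280) and (302,280), lever tab (637,167), middle button (745,184). From this, the toaster's yaw is about -10.5°, and the press points are:
- **Left rocker:** about (0.500, 0.343)
- **Lever:** about (0.591, 0.001)
- **Middle button:** (0.577, -0.070)

First I'll close the gripper and move above the rocker.

apply_moves([
  {"dp": [0.02,-0.02,0],"yaw": 2},
  {"dp": [0.045,-0.045,0],"yaw": 4},
  {"dp": [0.07,-0.07,0],"yaw": 6},
  {"dp": [0.095,-0.095,0],"yaw": 8},
  {"dp": [0.12,-0.12,0],"yaw": 10},
  {"dp": [0.145,-0.145,0],"yaw": 12},
  {"dp": [0.17,-0.17,0],"yaw": 14},
  {"dp": [0.195,-0.195,0],"yaw": 16},
  {"dp": [0.22,-0.22,0],"yaw": 16.8},
  {"dp": [0.245,-0.245,0],"yaw": 16.8},
  {"dp": [0.27,-0.27,0],"yaw": 16.8},
  {"dp": [0.29,-0.29,0],"yaw": 16.8},
  {"dp": [0.304,-0.303,0],"yaw": 16.8},
  {"dp": [0.304,-0.303,-0.03],"yaw": 16.8},
  {"dp": [0.304,-0.303,-0.06],"yaw": 16.8},
  {"dp": [0.304,-0.303,-0.09],"yaw": 16.8},
  {"dp": [0.304,-0.303,-0.12],"yaw": 16.8},
  {"dp": [0.304,-0.303,-0.135],"yaw": 16.8},
  {"dp": [0.304,-0.303,-0.135],"yaw": 16.8},
  {"dp": [0.304,-0.303,-0.135],"yaw": 16.8},
], grip=1, squeeze=10)

```text
time_s: 1.77
tcp_pos: [0.4986, 0.3428, 0.1129]
eef_rot: [179.9, 0.1, 0.0]
contact_force: [-0.6, 0.1, 0.5]
gripper_width: 0.0005
gripper_force: 0.0
```

Run:
```python
from h import *
c=cap('scene'); print(get_state()['joints'])
cv2.imwrite('pics/s1.png',cv2.resize(c['image'][280:460,320:500,::-1],None,fx=3,fy=3,interpolation=2))
```

```text
[ 5.30008362e+01  2.08150223e+01 -1.80622678e+01  3.32763443e-02
 -5.11102699e+01  3.70276032e+01]
```

View pics/s1.png

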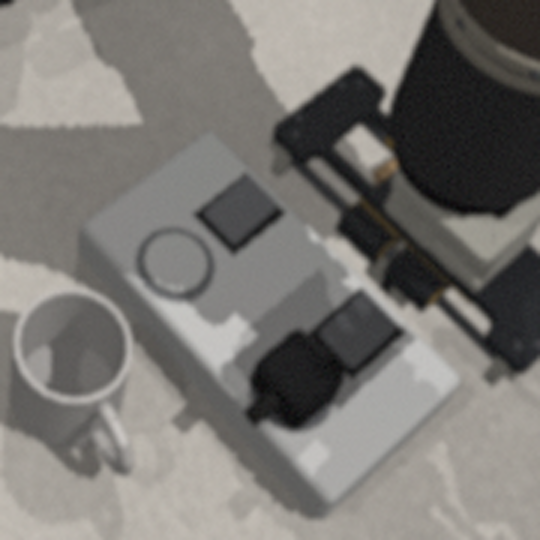

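The closed fingertips, around crop (390,260), hang just above the near end of the left rocker at (360,330). Next I'll press down.

apply_moves([
  {"dp": [0,0,-0.01],"yaw": 0},
  {"dp": [0,0,-0.02],"yaw": 0},
  {"dp": [0,0,-0.026],"yaw": 0},
  {"dp": [0,0,-0.029],"yaw": 0},
  {"dp": [0,0,-0.032],"yaw": 0},
  {"dp": [0,0,-0.034],"yaw": 0},
  {"dp": [0,0,-0.036],"yaw": 0},
  {"dp": [0,0,-0.036],"yaw": 0},
  {"dp": [0,0,-0.036],"yaw": 0},
])

```text
time_s: 2.57
tcp_pos: [0.499, 0.3434, 0.0777]
eef_rot: [-180.0, -0.0, 0.0]
contact_force: [0.2, -0.9, -0.0]
gripper_width: 0.0006
gripper_force: 0.0
```

apply_moves([
  {"dp": [0,0,-0.001],"yaw": 0},
  {"dp": [0,0,-0.002],"yaw": 0},
  {"dp": [0,0,-0.002],"yaw": 0},
  {"dp": [0,0,-0.002],"yaw": 0},
])

```text
time_s: 2.9
tcp_pos: [0.499, 0.3435, 0.0758]
eef_rot: [-180.0, -0.0, 0.0]
contact_force: [-1.0, 0.1, 2.7]
gripper_width: 0.0005
gripper_force: 1.5
```

apply_moves([
  {"dp": [0,0,-0.001],"yaw": 0},
  {"dp": [0,0,-0.002],"yaw": 0},
  {"dp": [0,0,-0.002],"yaw": 0},
  {"dp": [0,0,-0.002],"yaw": 0},
])

```text
time_s: 3.23
tcp_pos: [0.499, 0.3435, 0.0745]
eef_rot: [-180.0, -0.0, 0.0]
contact_force: [-4.0, -0.4, 11.4]
gripper_width: 0.0008
gripper_force: 5.5
```

The rocker has hit its stop at 11 N. I'll lift off, then go above the outer part of the lever with the fingers lined up along the toaster's x.

apply_moves([
  {"dp": [0,0,0.01],"yaw": 0},
  {"dp": [0,0,0.035],"yaw": 0},
  {"dp": [0,0,0.07],"yaw": 0},
  {"dp": [0,0,0.105],"yaw": 0},
  {"dp": [0,0,0.14],"yaw": 0},
  {"dp": [0,0,0.175],"yaw": -5},
  {"dp": [0,0,0.2],"yaw": -11},
  {"dp": [0.01,-0.03,0.206],"yaw": -17},
  {"dp": [0.02,-0.06,0.206],"yaw": -23},
  {"dp": [0.03,-0.09,0.206],"yaw": -29},
  {"dp": [0.04,-0.12,0.206],"yaw": -35},
  {"dp": [0.05,-0.15,0.206],"yaw": -41},
  {"dp": [0.06,-0.18,0.206],"yaw": -47},
  {"dp": [0.07,-0.21,0.206],"yaw": -53},
  {"dp": [0.08,-0.24,0.206],"yaw": -59},
  {"dp": [0.085,-0.265,0.206],"yaw": -65},
  {"dp": [0.09,-0.29,0.206],"yaw": -71},
  {"dp": [0.092,-0.305,0.206],"yaw": -77},
  {"dp": [0.093,-0.317,0.206],"yaw": -83},
  {"dp": [0.094,-0.329,0.206],"yaw": -89},
])

```text
time_s: 4.9
tcp_pos: [0.5926, 0.0129, 0.2796]
eef_rot: [180.0, -0.0, -89.3]
contact_force: [0.3, -0.7, -0.1]
gripper_width: 0.0005
gripper_force: 0.0
```

apply_moves([
  {"dp": [0,0,0],"yaw": -6},
  {"dp": [0,0,0],"yaw": -11.5},
  {"dp": [0,0,-0.02],"yaw": -11.5},
  {"dp": [0,0,-0.04],"yaw": -11.5},
  {"dp": [0,0,-0.06],"yaw": -11.5},
  {"dp": [0,0,-0.065],"yaw": -11.5},
  {"dp": [0,0,-0.065],"yaw": -11.5},
])

```text
time_s: 5.48
tcp_pos: [0.5918, 0.0139, 0.2131]
eef_rot: [179.8, -0.1, -100.5]
contact_force: [0.5, -0.0, -0.0]
gripper_width: 0.0005
gripper_force: 0.0
```

Run:
```python
from h import *
c=cap('top'); W=cloud(c); np.set_printoptions(precision=4,suppress=True)
o=cloud(dict(np.load('top.npz')))
for u in(171,210):
  for v in range(221,241,3): print(u,v,np.nanmedian(W[v-1:v+2,u-4:u+5].reshape(-1,3),0))
s=cap('scene')
cv2.imwrite('pics/s2.png',cv2.resize(s['image'][180:440,210:480,::-1],None,fx=2.2,fy=2.2,interpolation=2))
```

```text
171 221 [0.5098 0.2107 0.6166]
171 224 [0.5042 0.2104 0.6179]
171 227 [0.4984 0.2095 0.6203]
171 230 [0.4927 0.2089 0.6237]
171 233 [0.487  0.2075 0.6267]
171 236 [0.4814 0.2072 0.6303]
171 239 [0.4759 0.2073 0.6332]
210 221 [0.5109 0.14   0.6089]
210 224 [0.5049 0.1385 0.6132]
210 227 [0.4991 0.1382 0.6181]
210 230 [0.4934 0.1375 0.6221]
210 233 [0.4878 0.1367 0.6257]
210 236 [0.482  0.1356 0.6309]
210 239 [0.4764 0.1347 0.6355]
```

View pics/s2.png

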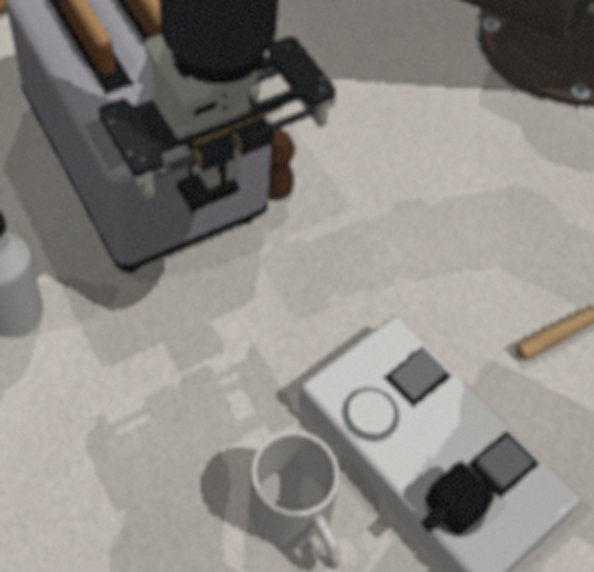

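The fingertips are over the lever tab at crop (207,190). The top view of the rocker is blocked by the arm, so I'll compare the two rockers' slopes in the scene camera's depth.

Run:
```python
from h import *
W=cloud(dict(np.load('scene.npz'))).reshape(-1,3)
for y in(.2335,.3435):
    m=(abs(W[:,1]-y)<.012)&(abs(W[:,0]-.517)<.018)&(W[:,2]>.04)&(W[:,2]<.08); P=W[m]
    print(y,m.sum(),np.polyfit(P[:,0]-.517,P[:,2],1))
```

```text
0.2335 191 [-0.19237507  0.05562843]
0.3435 187 [0.19336186 0.05417699]
```

The left rocker is fully on and the right one is off. Now I'll push the lever.

apply_moves([
  {"dp": [0,0,-0.015],"yaw": 0},
  {"dp": [0,0,-0.023],"yaw": 0},
  {"dp": [0,0,-0.029],"yaw": 0},
  {"dp": [0,0,-0.034],"yaw": 0},
  {"dp": [0,0,-0.039],"yaw": 0},
  {"dp": [0,0,-0.044],"yaw": 0},
  {"dp": [0,0,-0.049],"yaw": 0},
  {"dp": [0,0,-0.054],"yaw": 0},
  {"dp": [0,0,-0.059],"yaw": 0},
  {"dp": [0,0,-0.064],"yaw": 0},
  {"dp": [0,0,-0.066],"yaw": 0},
  {"dp": [0,0,-0.066],"yaw": 0},
])

```text
time_s: 6.58
tcp_pos: [0.5928, 0.0142, 0.1478]
eef_rot: [180.0, -0.0, -100.5]
contact_force: [-0.2, -1.0, 0.1]
gripper_width: 0.0005
gripper_force: 0.0
```

apply_moves([
  {"dp": [0,0,-0.002],"yaw": 0},
  {"dp": [0,0,-0.003],"yaw": 0},
])

```text
time_s: 6.75
tcp_pos: [0.5929, 0.0142, 0.1455]
eef_rot: [-180.0, -0.0, -100.5]
contact_force: [-0.4, 1.4, 3.3]
gripper_width: 0.0005
gripper_force: 1.9
```

Run:
```python
from h import *
s=cap('scene')
cv2.imwrite('pics/s3.png',cv2.resize(s['image'][180:310,210:360,::-1],None,fx=4,fy=4,interpolation=2))
```

```text
(no output)
```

View pics/s3.png

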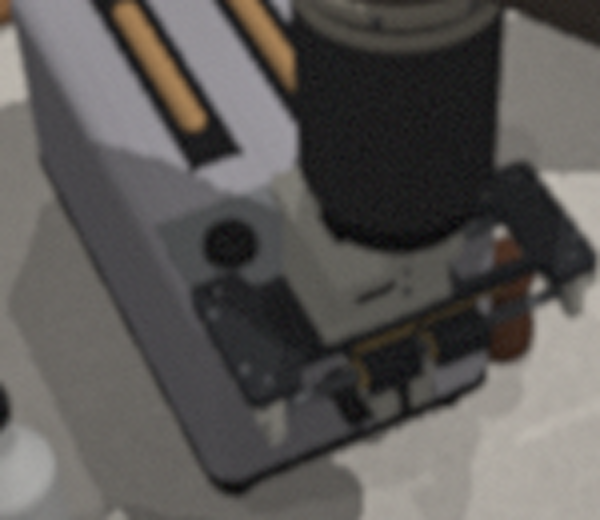

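The bread has sunk with the lever at crop (350,400), so contact is right. I'll continue in small steps to the stop.

apply_moves([
  {"dp": [0,0,-0.001],"yaw": 0},
  {"dp": [0,0,-0.002],"yaw": 0},
  {"dp": [0,0,-0.003],"yaw": 0},
])

```text
time_s: 7.05
tcp_pos: [0.5929, 0.0142, 0.1427]
eef_rot: [-180.0, 0.0, -100.5]
contact_force: [-1.0, -0.4, 4.1]
gripper_width: 0.0002
gripper_force: 1.9
```

apply_moves([
  {"dp": [0,0,-0.001],"yaw": 0},
  {"dp": [0,0,-0.0015],"yaw": 0},
  {"dp": [0,0,-0.0015],"yaw": 0},
])

```text
time_s: 7.3
tcp_pos: [0.593, 0.0142, 0.1422]
eef_rot: [-180.0, -0.0, -100.5]
contact_force: [-4.3, 1.4, 11.7]
gripper_width: 0.0006
gripper_force: 5.7
```

The lever is against its stop. I'll lift off and move above the middle button.

apply_moves([
  {"dp": [0,0,0.01],"yaw": 0},
  {"dp": [0,0,0.04],"yaw": 0},
  {"dp": [0,0,0.07],"yaw": 0},
  {"dp": [0,0,0.1],"yaw": 0},
  {"dp": [0,0,0.11],"yaw": 0},
  {"dp": [0,0,0.11],"yaw": 0},
  {"dp": [-0.004,-0.02,0.11],"yaw": 0},
  {"dp": [-0.008,-0.045,0.11],"yaw": 0},
  {"dp": [-0.013,-0.07,0.11],"yaw": 0},
  {"dp": [-0.016,-0.084,0.11],"yaw": 0},
  {"dp": [-0.016,-0.084,0.1],"yaw": 0},
  {"dp": [-0.016,-0.084,0.09],"yaw": 0},
  {"dp": [-0.016,-0.084,0.09],"yaw": 0},
  {"dp": [-0.016,-0.084,0.09],"yaw": 0},
])

```text
time_s: 8.47
tcp_pos: [0.5764, -0.0692, 0.2296]
eef_rot: [179.9, -0.0, -100.5]
contact_force: [-0.3, 0.9, 0.2]
gripper_width: 0.0003
gripper_force: 0.0
```

Run:
```python
from h import *
s=cap('scene'); W=cloud(s)
m=(abs(W[...,0]-.59)<.015)&(abs(W[...,1]-.008)<.012)&(W[...,2]>.09)&(W[...,2]<.17); print(m.sum(),np.median(W[m],0))
cv2.imwrite('pics/s4.png',cv2.resize(s['image'][160:310,200:360,::-1],None,fx=3.8,fy=3.8,interpolation=2))
```

```text
119 [0.58983188 0.00769419 0.11952429]
```

View pics/s4.png

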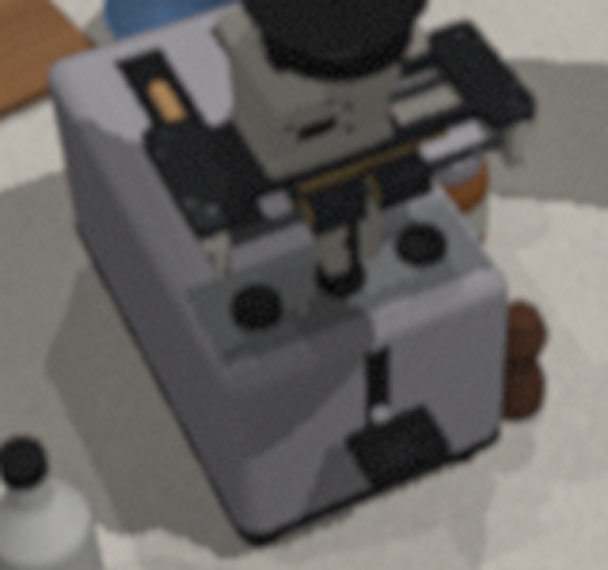

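The lever is down (measured 0.1195), and the fingertips are right over the middle button at crop (340,280). Pressing it.

apply_moves([
  {"dp": [0,0,-0.008],"yaw": 0},
  {"dp": [0,0,-0.012],"yaw": 0},
  {"dp": [0,0,-0.015],"yaw": 0},
  {"dp": [0,0,-0.018],"yaw": 0},
  {"dp": [0,0,-0.02],"yaw": 0},
  {"dp": [0,0,-0.02],"yaw": 0},
  {"dp": [0,0,-0.02],"yaw": 0},
])

```text
time_s: 9.1
tcp_pos: [0.5768, -0.0694, 0.2115]
eef_rot: [-180.0, 0.0, -100.5]
contact_force: [-2.8, 3.0, 4.2]
gripper_width: 0.0006
gripper_force: 2.3
```

apply_moves([
  {"dp": [0,0,-0.001],"yaw": 0},
  {"dp": [0,0,-0.002],"yaw": 0},
  {"dp": [0,0,-0.0025],"yaw": 0},
  {"dp": [0,0,-0.0025],"yaw": 0},
  {"dp": [0,0,-0.0025],"yaw": 0},
  {"dp": [0,0,-0.0025],"yaw": 0},
])

```text
time_s: 9.6
tcp_pos: [0.5769, -0.0695, 0.2111]
eef_rot: [-179.9, 0.0, -100.4]
contact_force: [-8.2, 4.4, 18.7]
gripper_width: 0.0005
gripper_force: 9.3
```

The button is fully in at its stop. Now I'll release it and retreat upward.

apply_moves([
  {"dp": [0,0,0.005],"yaw": 0},
  {"dp": [0,0,0.015],"yaw": 0},
  {"dp": [0,0,0.04],"yaw": 0},
  {"dp": [0,0,0.07],"yaw": 0},
  {"dp": [0,0,0.1],"yaw": 0},
  {"dp": [-0.005,0.03,0.12],"yaw": 0},
  {"dp": [-0.01,0.06,0.12],"yaw": 0},
  {"dp": [-0.02,0.09,0.12],"yaw": 0},
  {"dp": [-0.03,0.12,0.12],"yaw": 0},
  {"dp": [-0.04,0.15,0.12],"yaw": 0},
  {"dp": [-0.04,0.17,0.12],"yaw": 0},
  {"dp": [-0.04,0.17,0.12],"yaw": 0},
  {"dp": [-0.04,0.17,0.12],"yaw": 0},
])

```text
time_s: 10.68
tcp_pos: [0.5368, 0.1011, 0.3287]
eef_rot: [-180.0, -0.0, -100.4]
contact_force: [0.4, -0.6, 0.2]
gripper_width: 0.0005
gripper_force: 0.0
```

Run:
```python
from h import *
s=cap('top'); W=cloud(s); Z=W[...,2]
for n,(u,v) in dict(lever=(294,201),far=(325,187),mid=(320,205),near=(315,226)).items(): print(n,np.nanmedian(W[v-2:v+3,u-2:u+3].reshape(-1,3),0))
W=cloud(cap('scene')).reshape(-1,3)
for n,(x,y) in dict(lever=(.59,.003),far=(.6265,-.082),mid=(.577,-.07),near=(.525,-.06)).items():
    m=(np.hypot(W[:,0]-x,W[:,1]-y)<.008)&(W[:,2]<.25); print(n,m.sum(),np.median(W[m,2]) if m.any() else None)
for y in(.2335,.3435):
    m=(abs(W[:,1]-y)<.012)&(abs(W[:,0]-.517)<.018)&(W[:,2]>.04)&(W[:,2]<.08); P=W[m]
    print(y,m.sum(),np.polyfit(P[:,0]-.517,P[:,2],1) if m.sum()>9 else 0)
```

```text
lever [ 0.59443486 -0.00191214  0.11881705]
far [ 0.62458017 -0.08347186  0.1928466 ]
mid [ 0.57785429 -0.07094888  0.1930973 ]
near [ 0.52378142 -0.05854443  0.19267264]
lever 66 0.11675082594946545
far 33 0.19458743093909436
mid 31 0.19392925182595672
near 29 0.19456900836474197
0.2335 184 [-0.17810158  0.0554353 ]
0.3435 184 [0.18863228 0.05422223]
```

Everything checks out: the left rocker is on, the right one is off, the lever is down, the buttons are out and the toaster hasn't moved.

```bash
python3 -c "
from plant import r
print(r.close_job())"
```

```text
the job is handed in; nothing more can be done
None
```

I switched on the left rocker (the plug's outlet), pushed the lever down to its stop, and pressed and released the middle button. The job is handed in at about 10.8 s with the arm clear, and no verdict was shown.

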